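# Reset and lock the lamp level of an inspection light box

### The job

The light box's lamp level is locked at the wrong setting. Push the blue post of the lock ring anticlockwise (seen from above) to loosen the ring fully, turn the black dial clockwise until its white pointer points at the middle of the red marker, then push the blue post back clockwise to its stop so that the ring is tight and the dial still points at the marker. Do not turn the dial before the ring is loose, and leave the marker and everything else on the bench where they are.

Things in the scene. Friction and masses are not known exactly. Their poses are not given: they have to be found in the camera images.
- lightbox: white inspection light box, fixed to the bench, 220 x 430 x 60 mm high; origin on the bench under the dial's axis, z up. From there it spans -110 to 110 mm along its x and -300 to 130 mm along its y; green frosted glass 170 x 160 mm in its top round y = -205 mm. On it, on one upright axis: grey scale plate (radius 88 mm), lock ring, black dial
- dial (a joint): angle of the lamp-level dial, rad, 0 to 3.2, growing clockwise seen from above; at 0 its white pointer points 0.35 rad anticlockwise of the light box's +x. Turns stiffly (about 0.25 N m, 7 N at 35 mm radius), stays where left; the ring neither blocks nor drags it
- dial_center (a point): centre of the dial's grip bar, on the axis, 106 mm above the bench. The dial is a black disc, radius 48 mm, top 89 mm above the bench, with an upright bar across its centre along the pointer direction: 86 mm long, 16 mm thick, from 89 to 124 mm above the bench. A white line on top of the bar marks the pointer's end
- pointer_tip (a point): tip of the dial's white pointer, 67 mm from the axis, 81 mm above the bench; turns with the dial
- marker_tip (a point): inner tip of the red preset marker, 67 mm from the axis, 64 mm above the bench: a red tab 12 mm wide, 18 mm long, lying on the scale plate 68 to 86 mm from the axis. It shows the wanted setting, starts 0.5 to 2.1 rad clockwise (seen from above) of the pointer, and must not be shifted
- ring (a joint): angle of the lock ring, rad: 0 = fully loose (stop), 1.2 = fully tight (stop), growing clockwise seen from above; starts tight, 1.12 to 1.2. Its arm points 2.18 rad anticlockwise of the light box's +x at 0, 0.98 rad at 1.2. Turns stiffly (about 0.5 N m, 5 N at the post), stays where left
- lever_post (a point): on the axis of the blue upright post on the lock ring's arm, 100 mm from the dial's axis, 98 mm above the bench; post radius 10 mm, top 115 mm above the bench; turns with the ring. The ring is knurled dark steel, radius 62 mm, 62 to 78 mm above the bench; its radial arm is 12 mm wide, top 76 mm above the bench
- dish: covered glass dish, 90 mm across, 16 mm high, lying on the light box's glass; leave alone. Origin at the centre of its underside
- magnifier: black hand magnifier lying on the light box's glass: lens rim 60 mm across, handle 85 mm along its -x, 8 mm thick; leave alone. Origin at the centre of its underside (of the lens rim)
- jar_a: amber sample jar with green cap, 64 mm across, 90 mm high; leave alone. Origin at the centre of its underside
- jar_b: clear sample jar with yellow cap, 64 mm across, 90 mm high; leave alone. Origin at the centre of its underside
- tray: white open sample tray 160 x 110 x 30 mm; leave alone. Origin at the centre of its underside
- mug: white mug, 80 mm across, 90 mm high, handle on its +y; leave alone. Origin at the centre of its underside
- wash_bottle: white bottle with blue cap, 66 mm across, 170 mm high; leave alone. Origin at the centre of its underside

How it is judged:
By the outcome, as a careful person would: the job done as asked, in the order asked, and still so for the second after the job is handed in, with the robot touching nothing.
It also fails if it takes over 64 s, if anything falls off the work surface, if the arm or the gripper's body presses on something with over 40 N, if the wrist force passes 120 N, or if a joint passes its speed limit or range.

### The arm

A 6-joint arm with a two-finger parallel gripper is mounted at the origin on the work surface. World frame = base frame: x ahead of the robot, y to its left, z up, the work surface at z = 0. Lengths are in m, angles in rad, forces in N, time in s.
With the tool pointing down it reaches from about 0.3 to 0.775 m from the base axis. Payload 14.6 kg.
Tool frame: the origin (TCP) lies at the very end of the fingers, on their centre line; the grasp point (between the pads) lies 19 mm behind it; z points along the fingers, y is the direction in which the jaws open and shut (so a half turn about z gives the same grasp; the last joint's range is limited). The gripper opens to 85 mm and grips with 20 to 120 N. Pads are 22 mm wide; open, the fingers measure 114 mm over their backs; the gripper's body (76 mm by 85 mm) begins 54 mm behind the grasp point. The pads swing forward as they close: fully open they stand 13 mm farther back than shut.
Start: joints at [-1.334, 0.3, 1.521, -0, 1.321, -0.067], TCP at [0.165, -0.525, 0.231] pointing down, gripper open.
Joint ranges: [-3.03, 3.03], [-0.79, 2.21], [0.23, 2.52], [-1.04, 4.18], [0, 3.07], [-2.55, 2.55]. Speed limits (rad/s): [2.22, 2.22, 2.57, 3.14, 3.14, 3.14].

### API

Orientations are given as a 3x3 rotation matrix whose columns are the frame's x, y, z axes.
In Python, from station import move_to, movel, move_joints, release, close, pause, ik, get_obs, get_image, MotionError, sign_off gives the robot as it stands. The module is installed in compiled form; this text tells all that it offers. Calls block until the motion is done:
- move_to(position, orientation): joint-space move of the TCP to a pose.
- movel(position, frame=None, max_speed=0.15, contact_N=None): straight line of the TCP; frame=None keeps the orientation; max_speed is the mean speed in m/s. With contact_N (N) it stops when the force on the tool has changed by that much, and returns True; else False.
- move_joints(angles): joint-space move.
- release() and close(squeeze=None): open the fingers fully, or close them until they stop; squeeze is the grip in N (None keeps the last).
- pause(seconds).
- ik(position, orientation): joint angles nearest the present ones, or None.
- get_obs(): the state.
- get_image(name): name is "scene" or "top"; returns a dict with "image" (420x560x3 uint8, blue, green, red), "intrinsics" (3x3 intrinsics, pixels), "R" (3x3) and "t" (3): a world point X has camera coordinates R X + t. Camera axes: x right, y down, z forward; pixel columns grow to the right and rows downward; lengths in m; the calibration is good to about 2 mm. A picture is of the moment at which its call begins. There is no depth.
A pose or a line that the arm cannot do raises MotionError and nothing moves.
- sign_off(): hands the job in, once; it reports no verdict.
The state is a dict: "time_s": time; "joint_pos": joint angles; "joint_vel": joint speeds; "effort": joint torques, N m; "tool_pos": TCP position; "tool_rot": TCP orientation; "force": force on the tool from outside, world axes, zero at the start; "wrist_torque": the same for the moment, N m; "gripper_width": opening from 0.0 (shut) to 1.0 (fully open).
Only numpy, scipy, OpenCV 4.12 (cv2) and the standard library are available. Lean on these libraries where they do the work, as an engineer would, in place of code of your own. Each camera call takes 0.05 s, during which the arm holds its last target. There are 200 camera calls.

## Working session

There is one attempt and no reset: what is moved stays moved. The work goes in short steps, each a Python script; the robot and the scene stay as the last script left them, time stands still between calls to the robot, and variables do not carry over. Pictures are saved under pics/ and viewed, about 8 in all and at most 12, crops included, and the job is handed in when it is done.

```bash
mkdir -p pics
python3 - <<'E'
from station import *
import cv2,pickle
d={n:get_image(n) for n in("scene","top")}
pickle.dump(d,open("cams.pkl","wb"))
for n in d:
    cv2.imwrite(f"pics/{n}0.png",d[n]["image"]); print(n,d[n]["intrinsics"],d[n]["R"],d[n]["t"])
print(get_obs())
E
```

```text
scene [[406.22017597   0.         268.65272587]
 [  0.         406.22017597 213.41923156]
 [  0.           0.           1.        ]] [[-0.48797493  0.87265668 -0.01872927]
 [ 0.60283522  0.32142224 -0.73025848]
 [-0.63124493 -0.36763849 -0.68291418]] [ 0.19555801 -0.29042355  1.53710043]
top [[495.82539308   0.         283.30940474]
 [  0.         495.82539308 206.66173231]
 [  0.           0.           1.        ]] [[ 8.79207695e-03 -9.99959514e-01  1.91585876e-03]
 [-9.90044887e-01 -8.97402643e-03 -1.40465615e-01]
 [ 1.40477121e-01 -6.61801672e-04 -9.90083704e-01]] [0.09215115 0.60266798 1.35144374]
{'time_s': 0.1, 'joint_pos': array([-1.33356822e+00,  3.00402926e-01,  1.52149788e+00, -2.94833115e-05,
        1.32071516e+00, -6.66428582e-02]), 'joint_vel': array([ 0.00017298, -0.0024039 , -0.00187893,  0.00058073, -0.00034139,
       -0.00113372]), 'effort': array([ 5.32716604e-04, -5.44381034e+01, -3.62372947e+01, -1.15743633e-04,
        3.01911939e-03,  1.98973765e-05]), 'tool_pos': array([ 0.16448851, -0.52461204,  0.23079391]), 'tool_rot': array([[ 9.54183204e-01,  2.99222897e-01, -2.68255098e-04],
       [ 2.99223015e-01, -9.54182693e-01,  9.87943816e-04],
       [ 3.96510393e-05, -1.02294749e-03, -9.99999476e-01]]), 'force': array([1.19662537, 0.3699386 , 0.53126709]), 'wrist_torque': array([0.02424557, 0.00186387, 0.01095846]), 'gripper_width': 1.0007606702174594}
```

View pics/top0.png

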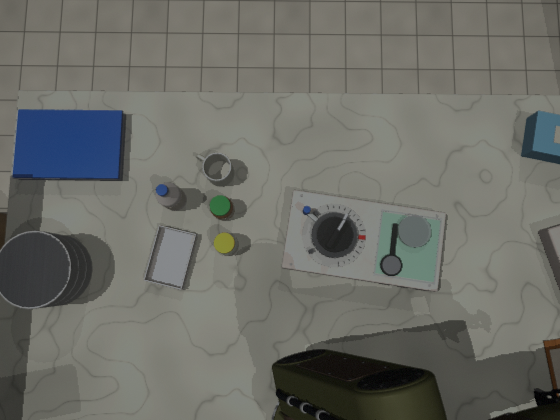

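View pics/scene0.png

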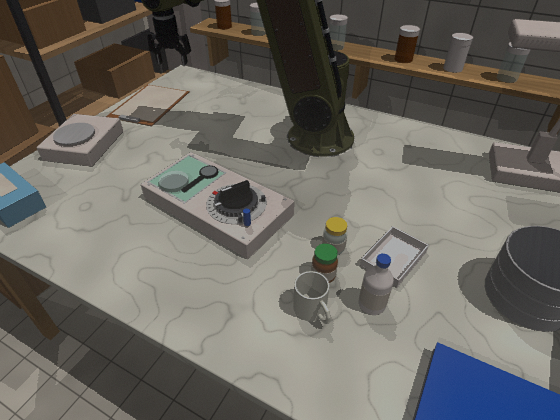

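The top view shows the dial near (335,235), the blue post near (307,211) and the red marker near (362,237), with the glass to the right. I'll enlarge the dial next.

Run:
```python
import cv2,pickle
d=pickle.load(open("cams.pkl","rb"))
im=d["top"]["image"][180:300,275:450]
cv2.imwrite("pics/crop1.png",cv2.resize(im[10:100,5:105],None,fx=6.5,fy=6.5,interpolation=cv2.INTER_CUBIC))
```

```text
(no output)
```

View pics/crop1.png

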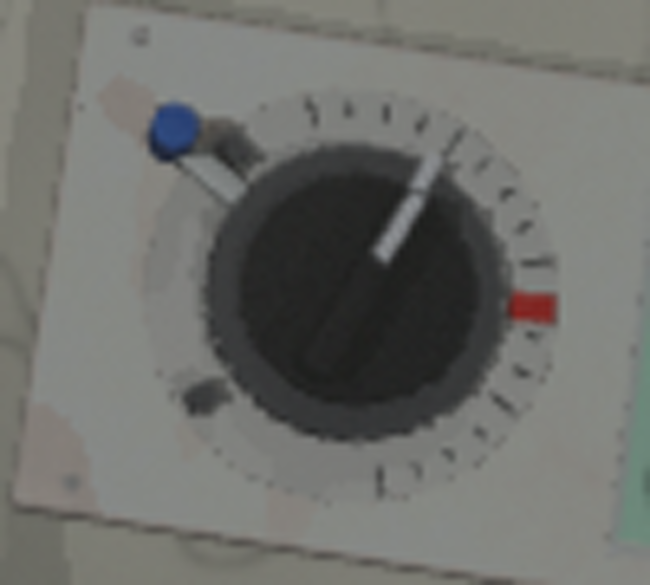

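The crop shows the disc centre at (360,288), the post top at (176,130), the marker centre at (533,308), and the bar's white line from (380,258) to (435,155). I'll fit the light box pose to these.

```bash
cat > h.py <<'E'
import numpy as np,cv2,pickle
from scipy.optimize import least_squares
d=pickle.load(open("cams.pkl","rb"))
def proj(P,n="top"):
    c=d[n]; return cv2.projectPoints(np.array(P,float).reshape(-1,3),cv2.Rodrigues(c["R"])[0],c["t"],c["intrinsics"],None)[0][:,0]
def unproj(uv,z,n="top"):
    c=d[n]; r=c["R"].T@np.linalg.solve(c["intrinsics"],[*uv,1]); o=-c["R"].T@c["t"]; return o+r*(z-o[2])/r[2]
E
python3 - <<'E'
from h import *
f=lambda u,v:(280+(u+.5)/6.5-.5,190+(v+.5)/6.5-.5)
C=unproj(f(360,288),.089); pl=unproj(f(350,294),.063)
P=unproj(f(176,130),.115); M=unproj(f(533,308),.065)
t=unproj(f(435,155),.081);a=unproj(f(380,258),.124)
print("disc",C,"plate",pl)
for n,q in dict(post=P,mark=M,tip=t,line=a).items():
    v=(q-C)[:2]; print(n,q,"r",np.hypot(*v),"ang",np.arctan2(v[1],v[0]))
q=[unproj(p,.06)for p in[f(88,5),f(15,507),(446,213),(440,290)]]
print(q)
TL,BL,TR,BR=[x[:2] for x in q]
for e in (TL-BL,TR-BR):print("x edge",np.hypot(*e),np.arctan2(e[1],e[0]))
for e in (TL-TR,BL-BR):print("y edge",np.hypot(*e),np.arctan2(-e[0],e[1]))
print("corner mean", (TL+BL+TR+BR)/4)
E
```

```text
disc [ 0.52235437 -0.04234037  0.089     ] plate [ 0.5220426  -0.04084247  0.063     ]
post [0.5842545  0.03537868 0.115     ] r 0.09935732068454531 ang 0.898217461963486
mark [ 0.51664467 -0.11782621  0.065     ] r 0.07570147312040906 ang -1.6462918320609066
tip [ 0.57928433 -0.07499533  0.081     ] r 0.0656305329592626 ang -0.5207806063602002
line [ 0.53153358 -0.04680578  0.124     ] r 0.010207735828163167 ang -0.45276473746018653
[array([0.64553095, 0.07059925, 0.06      ]), array([0.43146518, 0.09995036, 0.06      ]), array([ 0.58567265, -0.35361611,  0.06      ]), array([ 0.37487499, -0.32947194,  0.06      ])]
x edge 0.2160686039304926 -0.1362629338361954
x edge 0.2121758538318613 -0.1140401994917654
y edge 0.42841765164140744 -0.14017813958959793
y edge 0.4331350445176748 -0.13102712833430813
corner mean [ 0.50938594 -0.12813461]
```

Everything agrees:
- Axis is at about (0.522, -0.0425), with box yaw -0.135.
- Ring angle is about 1.15.
- Pointer is at -0.52 and marker at -1.646 (world angles).

Now I'll loosen the ring.

```bash
cat >> h.py <<'E'
C=np.array([.522,-.0425])
def pose(a,z,r=.1,s=1):   # tool x tangential (s=+-1), z down
    x=s*np.array([-np.sin(a),np.cos(a),0]); zz=np.array([0,0,-1.])
    return np.array([C[0]+r*np.cos(a),C[1]+r*np.sin(a),z]),np.c_[x,np.cross(zz,x),zz]
def img(n,name,box=None,f=1):
    from station import get_image
    im=get_image(n)["image"]
    if box: im=im[box[1]:box[3],box[0]:box[2]]
    cv2.imwrite(f"pics/{name}.png",cv2.resize(im,None,fx=f,fy=f,interpolation=cv2.INTER_CUBIC))
E
python3 - <<'E'
from h import *
from station import *
for s in(1,-1):
    for a in (.56,2.0): j=ik(*pose(a,.094,s=s)); print(s,a,None if j is None else np.round(j,2))
E
```

```text
1 0.56 [-0.04  0.56  1.48 -0.    1.1  -0.6 ]
1 2.0 [ 0.02  0.32  1.85 -0.    0.98 -1.98]
-1 0.56 [-0.04  0.56  1.48 -0.    1.1   2.54]
-1 2.0 [ 0.02  0.32  1.85 -0.    0.98  1.17]
```

Run:
```python
from h import *
from station import *
close(20)
p,R=pose(.56,.2); move_to(p,R)
print(movel(pose(.56,.094)[0],contact_N=15,max_speed=.12),get_obs()["force"],get_obs()["time_s"])
a=.56
while a<2.1:
    a+=.15; hit=movel(*pose(a,.094),max_speed=.08,contact_N=22); o=get_obs()
    q=o["tool_pos"][:2]-C
    print(round(a,2),hit,"ang",round(np.arctan2(q[1],q[0]),3),np.round(o["force"],1))
    if hit:break
print(o["time_s"])
img("top","after_loose",(280,190,380,280),6.5)
```

```text
False [-0.09976594 -0.067611    0.62984533] 4.3667
0.71 False ang 0.708 [-0.1 -0.9  0.5]
0.86 False ang 0.857 [0.4 0.1 0.6]
1.01 False ang 1.007 [ 0.2 -0.9  0.6]
1.16 False ang 1.157 [ 0.3  0.1 -0.5]
1.31 False ang 1.307 [-0.1  0.2  0.1]
1.46 False ang 1.457 [ 0.1 -0.8  0.1]
1.61 False ang 1.607 [-0.6 -0.3  1.1]
1.76 False ang 1.757 [-0.8 -0.1  0.5]
1.91 True ang 1.828 [12.6  1.8 -1.8]
7.25
```

View pics/after_loose.png

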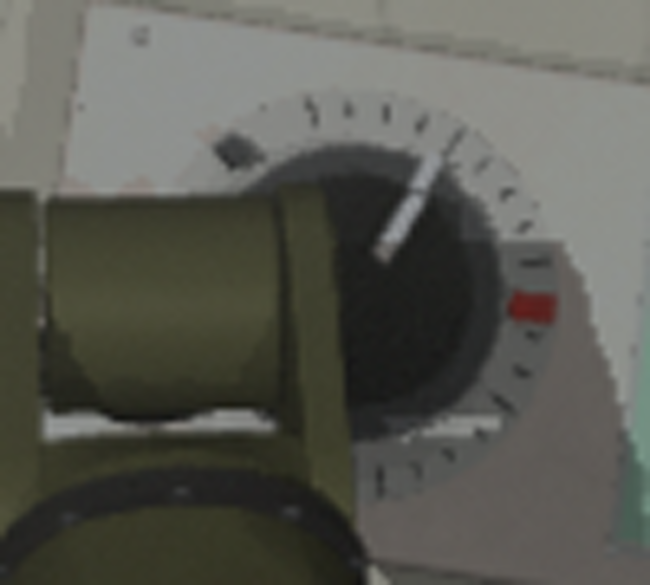

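It stopped on contact at 1.828, against 1.835 expected. I'll retreat sideways and check the ring.

```bash
cat >> h.py <<'E'
def aside(name):
    from station import get_obs,move_joints
    j=np.array(get_obs()["joint_pos"]); j[0]=-.75; move_joints(j); img("top",name,(280,190,380,280),6.5)
E
python3 - <<'E'
from h import *
from station import *
movel(pose(1.7,.094)[0],max_speed=.1); movel(pose(1.7,.22)[0],max_speed=.2)
release(); aside("loose2"); print(get_obs()["time_s"])
E
```

```text
10.675
```

View pics/loose2.png

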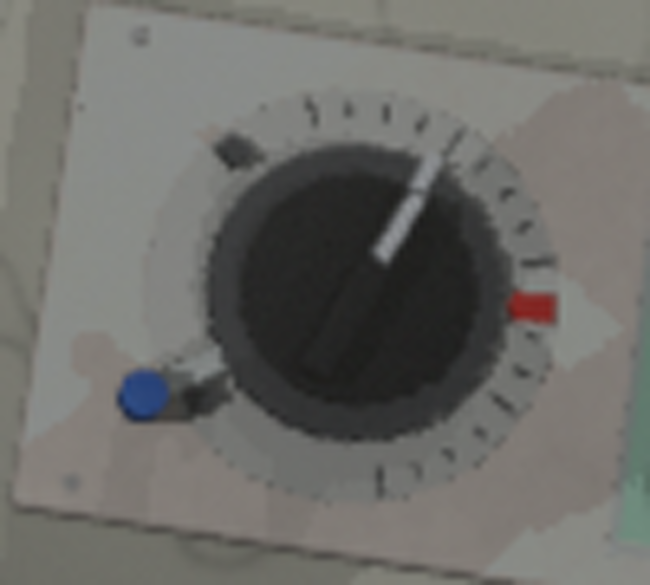

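The post is at (144,396), against the stop block, and the dial and marker haven't moved. Next I'll compute its angle and turn the dial.

Run:
```python
from h import *
from station import *
f=lambda u,v:(280+(u+.5)/6.5-.5,190+(v+.5)/6.5-.5)
v=unproj(f(144,396),.115)[:2]-C; print("post r,ang",np.hypot(*v),np.arctan2(v[1],v[0]))
a=-.515+np.pi-np.pi/2
p,R=pose(a,.2,r=0); move_to(p,R)
print(movel(pose(a,.096,r=0)[0],max_speed=.12,contact_N=12))
close(50); o=get_obs(); print(o["gripper_width"],o["force"],o["time_s"])
j=np.array(o["joint_pos"]); 
for k in range(4):
    j[5]+=1.131/4; move_joints(j); o=get_obs(); x=o["tool_rot"][:,0]; print(np.round(o["force"],1),np.round(o["wrist_torque"],2),np.arctan2(x[1],x[0])-np.pi)
pause(.3); release(); movel(pose(a,.22,r=0)[0],max_speed=.2)
aside("turned"); print(get_obs()["time_s"])
```

```text
post r,ang 0.10183380149079184 2.0450748842127564
False
0.17832370436792314 [ 7.08603036 16.4620486   0.4281722 ] 13.5
[-1.5  0.3  1.9] [-0.48  0.7  -0.22] -0.7943461111208237
[-6.3 -2.7  4.3] [-0.77  1.32 -0.23] -1.0776977432133124
[-10.   -3.6   5.7] [-0.84  1.9  -0.25] -1.360545941239112
[-13.6  -4.   10. ] [-0.81  2.58 -0.23] -1.6432731023596427
17.975
```

View pics/turned.png

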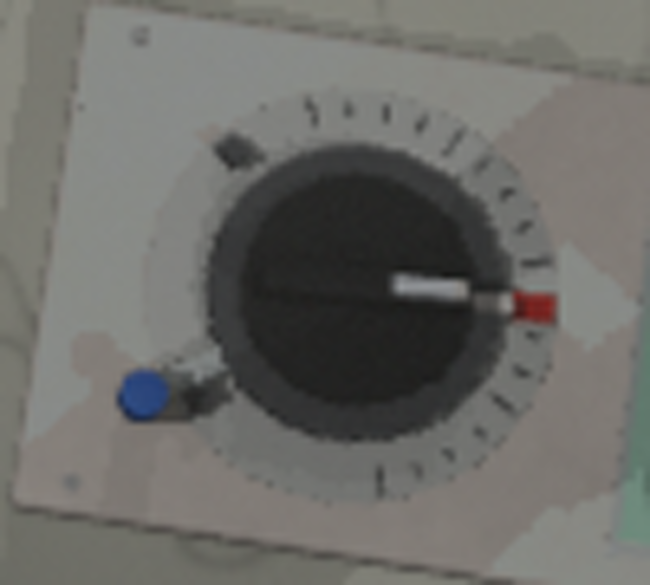

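The pointer now sits at the marker, with its tip near (512,302) and the marker centre near (535,307). I'll measure it closely from both cameras.

Run:
```python
from h import *
from station import *
ims=[get_image(n)["image"] for n in("top","scene")]
a=cv2.resize(ims[0][222:250,335:371],None,fx=20,fy=20,interpolation=cv2.INTER_CUBIC)
cv2.imwrite("pics/dA.png",np.clip(a*1.5,0,255))
cv2.imwrite("pics/dB.png",np.clip(1.5*cv2.resize(ims[1][172:228,200:272],None,fx=10,fy=10,interpolation=cv2.INTER_CUBIC),0,255))
def cen(m,w): 
    y,x=np.nonzero(m); w=w[m]; return (x*w).sum()/w.sum(),(y*w).sum()/w.sum()
for n,im in zip(("top","scene"),ims):
    b,g,r=[im[...,i].astype(float) for i in range(3)]
    uv0=proj([C[0]-.006,C[1]-.075,.065],n)[0]
    w=np.clip(r-np.maximum(b,g)-15,0,None); yy,xx=np.mgrid[:420,:560]; m=(w>0)&(np.hypot(xx-uv0[0],yy-uv0[1])<14)
    c=cen(m,w); M=unproj(c,.065,n); v=M[:2]-C; print(n,"red",c,M,np.hypot(*v),np.arctan2(v[1],v[0]))
```

```text
top red (np.float64(362.00219298245617), np.float64(236.7390350877193)) [ 0.51726625 -0.11900103  0.065     ] 0.07664734660862427 -1.632595769685558
scene red (np.float64(214.42642924086223), np.float64(192.25679475164011)) [ 0.51871773 -0.11750101  0.065     ] 0.07507279651651576 -1.614531448853039[ WARN:0@3.415] global loadsave.cpp:1063 imwrite_ Unsupported depth image for selected encoder is fallbacked to CV_8U.
```

View pics/dA.png

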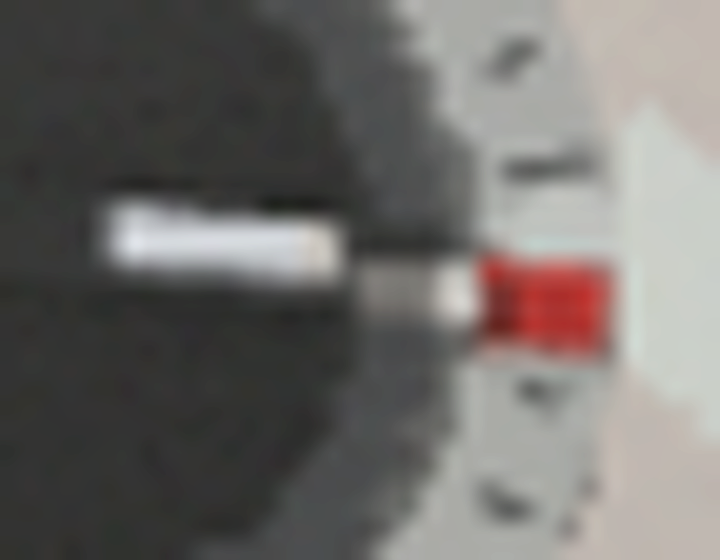

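View pics/dB.png

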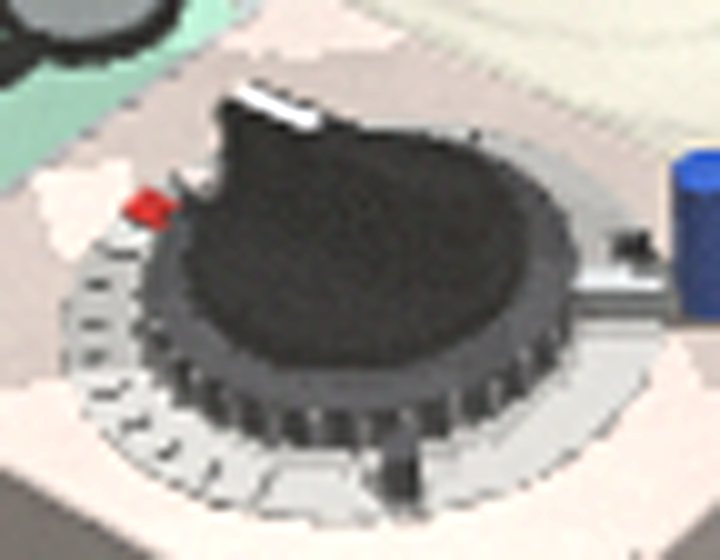

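Run:
```python
from h import *
f=lambda u,v:(335+(u+.5)/20-.5,222+(v+.5)/20-.5)
ang=lambda v:np.arctan2(v[1],v[0])
L0,L1=unproj(f(110,238),.124),unproj(f(340,248),.124)
print("line dir",ang(L1-L0))
for Cc in (C,[.52235,-.04234]):
    Cc=np.array(Cc)
    for n,q in dict(line0=L0,line1=L1,body=unproj(f(400,288),.082),tip=unproj(f(478,294),.081),markhand=unproj(f(546,306),.065),markcen=unproj((362.0,236.74),.065)).items():
        v=q[:2]-Cc; print(n,np.round(q,4),round(np.hypot(*v),4),round(ang(v),3))
g=lambda u,v:(200+(u+.5)/10-.5,172+(v+.5)/10-.5)
A,B=unproj(g(240,88),.124,"scene"),unproj(g(316,123),.124,"scene"); print("scene line",A,B,ang(A-B),"to C",ang(A[:2]-C),ang(B[:2]-C))
# predicted pixels (crop A) of tip & marker for given angle
for a in (-1.60,-1.63,-1.66):
    u=np.array([np.cos(a),np.sin(a)]); P=[[*(C+r*u),z] for r,z in((.067,.081),(.077,.065),(.043,.124),(.013,.124))]
    print(a,np.round((proj(P)-[335,222]+.5)*20-.5),"scene",np.round((proj(P,"scene")-[200,172]+.5)*10-.5).tolist())
```

```text
line dir -1.6054105130466745
line0 [ 0.5206 -0.0519  0.124 ] 0.0095 -1.715
line1 [ 0.5196 -0.0821  0.124 ] 0.0397 -1.632
body [ 0.5179 -0.096   0.082 ] 0.0537 -1.647
tip [ 0.5173 -0.1068  0.081 ] 0.0644 -1.644
markhand [ 0.517  -0.1185  0.065 ] 0.0762 -1.636
markcen [ 0.5173 -0.119   0.065 ] 0.0766 -1.633
line0 [ 0.5206 -0.0519  0.124 ] 0.0098 -1.748
line1 [ 0.5196 -0.0821  0.124 ] 0.0399 -1.64
body [ 0.5179 -0.096   0.082 ] 0.0539 -1.653
tip [ 0.5173 -0.1068  0.081 ] 0.0646 -1.65
markhand [ 0.517  -0.1185  0.065 ] 0.0764 -1.641
markcen [ 0.5173 -0.119   0.065 ] 0.0768 -1.637
scene line [ 0.51801842 -0.07863495  0.124     ] [ 0.52116797 -0.05083422  0.124     ] -1.6836053975560759 to C -1.6805399356586754 -1.6702996981777567
-1.6 [[498. 274.]
 [553. 286.]
 [365. 239.]
 [137. 231.]] scene [[163.0, 176.0], [141.0, 207.0], [215.0, 86.0], [301.0, 119.0]]
-1.63 [[497. 288.]
 [552. 303.]
 [365. 249.]
 [137. 234.]] scene [[167.0, 172.0], [146.0, 203.0], [217.0, 84.0], [302.0, 118.0]]
-1.66 [[496. 303.]
 [551. 320.]
 [364. 259.]
 [137. 237.]] scene [[171.0, 169.0], [151.0, 199.0], [220.0, 81.0], [303.0, 118.0]]
```

The pointer tip reads -1.644 and the marker -1.636. That difference of about 0.01 rad (0.6 mm) is within measuring error, so the dial is set. Now I'll tighten the ring.

Run:
```python
from h import *
from station import *
close(20)
a=2.36; print(ik(*pose(a,.094)))
p,R=pose(a,.2); move_to(p,R)
print(movel(pose(a,.094)[0],contact_N=15,max_speed=.12))
while a>.95:
    a-=.15; hit=movel(*pose(a,.094),max_speed=.08,contact_N=25); o=get_obs()
    q=o["tool_pos"][:2]-C; print(round(a,2),hit,"ang",round(np.arctan2(q[1],q[0]),3),np.round(o["force"],1))
    if hit:break
b=np.arctan2(q[1],q[0])+.15
movel(pose(b,.094)[0],max_speed=.1); movel(pose(b,.22)[0],max_speed=.2)
aside("tight"); print(get_obs()["time_s"])
```

```text
[-1.92111170e-02  2.60154433e-01  1.92778129e+00 -4.44089210e-16
  9.53656931e-01 -2.37921112e+00]
False
2.21 False ang 2.209 [-0.9 -0.4 -0. ]
2.06 False ang 2.062 [-0.2 -1.1 -0.3]
1.91 False ang 1.912 [0.2 0.9 0.8]
1.76 False ang 1.763 [-0.1  0.2 -0.5]
1.61 False ang 1.612 [0.5 0.2 0.2]
1.46 False ang 1.462 [0.5 0.5 0.7]
1.31 False ang 1.312 [ 1.3 -0.6 -0.1]
1.16 False ang 1.162 [-0.3 -1.2  0.7]
1.01 True ang 1.065 [-9.6  5.7  8.5]
27.4667
```

View pics/tight.png

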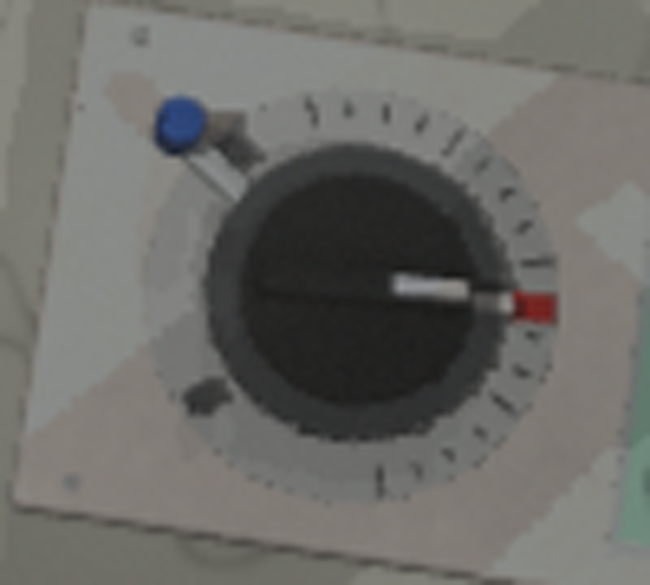

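The post is at (182,124), slightly past its starting position and at its stop. The finger stopped at 1.065, against 1.062 expected. The pointer is still on the marker.

```bash
python3 -c "
from station import *
sign_off()"
```

```text
the job is handed in; nothing more can be done
```

The lamp level is reset and the job is handed in; robot time was about 27.5 s of the 64 s allowed. I pushed the ring loose to its stop, gripped the dial's bar and turned it about 1.13 rad clockwise, then pushed the ring back tight.

- **Ring loose:** before I turned the dial, the post measured 2.045 rad in world axes, exactly where it should be at the loose stop.
- **Ring tight:** the finger met the stop at 1.065 rad, against 1.062 expected, and the final picture shows the post slightly past where it started.
- **Dial:** in the top camera, measured after the turn, the pointer was about 0.01 rad (0.6 mm) from the marker's centre. It looked unchanged in the final picture.
- **Disagreement:** the scene camera is coarser and reads the marker about 0.02 rad differently from the top camera. The white line on the bar gave angles from -1.61 to -1.68, either side of the pointer's -1.644. I trusted the top camera's reading of the pointer tip.
- **Marker:** it did not shift in the pictures.
- **Other objects:** I did not look again at the other things on the bench, but the arm met nothing unexpected.

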